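Re-sort the lost property bays

TASK

Somebody left the toy bus in the cork-lined bay of the lost property shelf, which is kept for breakables. First lift the bus out over the lip and put it behind the lip of the plain wooden bay, standing on its wheels; then lift the porcelain doll head over the lip of the cork-lined bay and set it down there gently, standing upright on its shoulders, never letting it drop, knock hard or fall over. Let go of both and leave everything else where it is.

Things in the scene. Friction and masses are not known exactly. Their poses are not given: they have to be found in the camera images.
- bus: toy double-decker die-cast bus, 145 long (its x, front to +x) by 45 wide (its y) by 72 mm tall with its wheels, about 0.3 kg; origin under its centre at wheel-bottom height, z up. It starts on its wheels in the padded bay, its length nearly along the bay's lip, and stands 30 mm above the lip. Its sides are flat from 10 to 72 mm up.
- doll_head: white porcelain doll's shoulder head with painted brown hair, 105 mm tall, round about its z axis: base disc 76 mm across, neck 30 mm across at 34 to 46 mm up, head 54 mm across with straight sides from 66 to 84 mm up; about 0.17 kg; origin under the centre of its base, z up, face to its -x. It starts standing on the table in front of the bays, in line with the canister and the bell in any order.
- padded_bay: dark oak bay fixed on the shelf, open at the top, its floor lined with cork: inside 150 mm deep (x) by 180 mm wide (y). Origin at the centre of its underside; the inner floor (top of the cork) is 20 mm above it. Front lip (at -x, towards the robot) and both side walls reach 62 mm above the origin (42 mm above the inner floor), the back wall (at +x) 95 mm; all walls 12 mm thick. It stands left or right of the plain bay and may be turned a little.
- plain_bay: dark oak bay fixed on the shelf like the padded one, but with a bare wooden floor and wider: inside 150 mm deep (x) by 220 mm wide (y), empty. Origin at the centre of its underside, inner floor 20 mm above it, front lip (at -x) and side walls 62 mm, back wall 95 mm above the origin; walls 12 mm thick.
- canister: bystander: clear screw-top canister of marbles, 84 mm across, 128 mm tall, in front of the bays; origin under its centre
- bell: bystander: brass bicycle bell, 62 mm across, 45 mm tall, in front of the bays; origin under its centre
- recorder: bystander: cream recorder lying on the left, 300 mm long (its x), 28 mm thick; origin under its middle
- lunch_box: bystander: plastic lunch box on the left, 134 x 184 x 61 mm; origin under its centre
- glasses_case: bystander: black spectacle case on the right, 160 x 62 x 38 mm; origin under its centre
- flask: bystander: steel drinks flask standing on the right, 66 mm across, 190 mm tall; origin under its centre
Things that resemble listed ones, but are neither listed nor needed, are in the scene too. Leave any purple or red look-alike of the doll_head alone.

How it is judged:
By the outcome, as a careful person would: the job done as asked, in the order asked, and still so for the second after the job is handed in, with the robot touching nothing.
It also fails if it takes over 64 s, if anything falls off the work surface, if the arm or the gripper's body presses on something with over 40 N, if the wrist force passes 120 N, or if a joint passes its speed limit or range.

ROBOT

A 6-joint arm with a two-finger parallel gripper is mounted at the origin on the work surface. World frame = base frame: x ahead of the robot, y to its left, z up, the work surface at z = 0. Lengths are in m, angles in rad, forces in N, time in s.
With the tool pointing down it reaches from about 0.2 to 0.875 m from the base axis. Payload 3.4 kg.
Tool frame: the origin (TCP) lies at the very end of the fingers, on their centre line; the grasp point (between the pads) lies 19 mm behind it (bot.hold_point_z is the distance from the TCP to the grasp point, in m); z points along the fingers, y is the line along which they close (so a half turn about z gives the same grasp; the last joint's range is limited). The gripper opens to 94 mm and grips with 3 to 60 N. Pads are 16 mm wide; open, the fingers measure 119 mm over their backs; the gripper's body (75 mm by 177 mm) begins 78 mm behind the grasp point.
Start: joints at [-1.394, 0.276, 1.505, -0, 1.361, -0.121], TCP at [0.169, -0.55, 0.205] pointing down, gripper open.
Joint ranges: [-2.89, 2.89], [-0.75, 2.08], [0.22, 2.7], [-1.18, 4.32], [0.11, 2.71], [-2.7, 2.7]. Speed limits (rad/s): [2.57, 2.57, 3.14, 3.14, 3.14, 3.14].

INTERFACE

Orientations are given as [roll, pitch, yaw] about the fixed x, y, z axes, in that order (R = Rz(yaw) Ry(pitch) Rx(roll)).
In Python, from workcell import bot gives the robot as it stands.
- The arm moves only by the shell command python3 -m handwheel 'ROWS' [OPENING] [FORCE]. ROWS is a JSON object of lists of equal length, an entry for each row: "dp": the shift along the tool's x, y, z each as a share of 0.025 m, from -1 to 1, a list of three; "delta_rot": the turn, a rotation vector about the tool's x, y, z each as a share of 4 degrees, from -1 to 1, a list of three. In form: {"dp": [[x, y, z], ...], "delta_rot": [[ax, ay, az], ...]}. A call has 1 to 12 rows; each row shifts and turns the commanded pose from where the row before left it, along the tool's axes as they then stand; what a row does not reach is not made up. A row lasts 1/10 s, in which the tool goes at most 50 mm and 8.59 degrees, less where a joint would pass 70% of its speed; a pose out of reach is approached as far as the arm can. A call with a number of a shift or a turn outside -1 to 1 is refused whole. A call with a gripper value outside its range is refused whole. OPENING is the closure, from -1 (fully open) to 1 (shut), set as the call begins (- or left out, the last holds). The fingers move at their own pace and stop on an object; FORCE is the grip in N (left out, the last holds). Time passes only in rows, so rows that do not move let the fingers close. It gives the time, the measured TCP pose, the force, the opening and the grip force at its end, in the units of the state.
- bot.get_obs(): the state, without advancing time (a new reading comes with each control period).
- bot.read_camera(name): name is "scene" or "top" or "wrist"; returns the picture (480x640x3 uint8, blue, green, red); there is no depth.
- bot.calibration(name): a dict with "camera_matrix" (3x3 intrinsics, pixels), "rvec" (rotation vector, rad) and "tvec" (3), from world to camera coordinates, as OpenCV has them. Camera axes: x right, y down, z forward; pixel columns grow to the right and rows downward; lengths in m; the calibration is good to about 2 mm. The wrist camera is an equidistant fisheye: a pixel r from the principal point sees the ray r / f radians off the axis. A picture is of the moment at which its call begins: read the wrist's pose just before it. calibration takes no time and is no camera call; for the wrist camera it gives the pose at the moment of the call.
- bot.job_done(): hands the job in; it is judged then, once.
The state is a dict: "clock": time; "joint_pos": joint angles; "dq": joint speeds; "joint_efforts": joint torques, N m; "tcp_pos": TCP position; "ee_rot": TCP orientation; "ft_force": force on the tool from outside, world axes, zero at the start; "wrist_torque": the same for the moment, N m; "finger_gap": finger opening in m; "grasp_force": force on a finger pad.
Only numpy, scipy, OpenCV 4.12 (cv2) and the standard library are available. Lean on these libraries where they do the work, as an engineer would, in place of code of your own. Each camera call takes 0.05 s, during which the arm holds its last target. There are 200 camera calls.

## Working session

There is one attempt and no reset: what is moved stays moved. The work goes in short steps, Python scripts to look and compute and a shell command to move; the robot and the scene stay as the last step left them, time stands still between calls to the robot, and variables do not carry over. Pictures are saved under pics/ and viewed, at most 10 in all, crops included, and the job is handed in when it is done.

```bash
mkdir -p pics; ls; python3 - <<'E'
from workcell import bot
import cv2
for n in("scene","top"):
    im=bot.read_camera(n); cv2.imwrite(f"pics/{n}0.png",im)
    c=bot.calibration(n); print(n,c)
o=bot.get_obs(); print(o)
E
```

```text
pics
scene {'camera_matrix': array([[521.76012093,   0.        , 310.31445713],
       [  0.        , 521.76012093, 229.45055133],
       [  0.        ,   0.        ,   1.        ]]), 'rvec': array([ 1.76185553,  2.088502  , -0.60257981]), 'tvec': array([ 0.0372475 , -0.37298359,  1.67218535])}
top {'camera_matrix': array([[486.18454712,   0.        , 317.73626883],
       [  0.        , 486.18454712, 242.2432353 ],
       [  0.        ,   0.        ,   1.        ]]), 'rvec': array([ 2.17792591, -2.15571662,  0.11270346]), 'tvec': array([0.0589674 , 0.49699408, 1.09526659])}
{'clock': 0.1, 'joint_pos': array([-1.39398928e+00,  2.76500192e-01,  1.50596176e+00,  2.08047065e-05,
        1.36067601e+00, -1.20986690e-01]), 'dq': array([ 0.00081867, -0.00111042, -0.00405406, -0.00098338, -0.00097708,
        0.00060234]), 'joint_efforts': array([ 9.61235564e-04, -4.05457485e+01, -2.37779832e+01,  7.03105261e-02,
        2.99545331e-02, -4.31140700e-05]), 'tcp_pos': array([ 0.16863646, -0.54921262,  0.20472707]), 'ee_rot': array([-3.14006109e+00, -2.06698262e-04,  2.97789222e-01]), 'ft_force': array([-0.45899024, -0.14004135,  0.99063285]), 'wrist_torque': array([-0.00162876, -0.01945781,  0.02274757]), 'grasp_force': 0.0, 'finger_gap': 0.09420366040953508}
```

View pics/scene0.png

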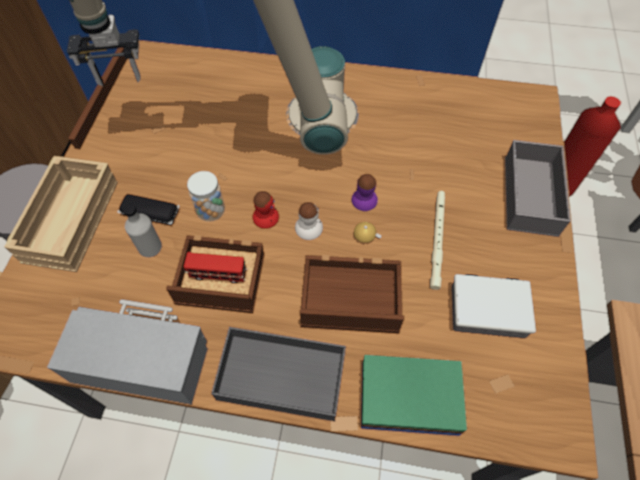

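View pics/top0.png

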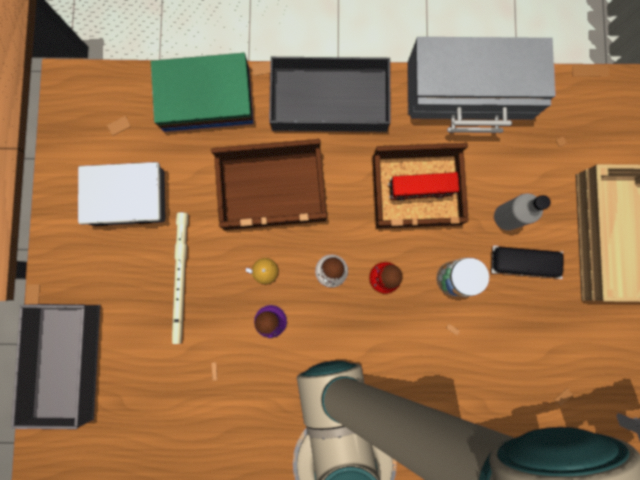

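The scene shows the bus (red) in the cork bay, at top (425,186) / scene (215,267). The plain bay is at top (270,185). 

Possible doll heads are white top (332,270) / scene (308,220), red top (385,277) / scene (265,209) and purple top (269,321) / scene (366,191). I choose the white one and check it in a crop.

```bash
cat > h.py <<'E'
import numpy as np, cv2
from workcell import bot
from scipy.spatial.transform import Rotation as R
def ray(n,uv):
    c=bot.calibration(n); Rm=cv2.Rodrigues(c["rvec"])[0]; t=c["tvec"]
    d=Rm.T@(np.linalg.inv(c["camera_matrix"])@np.array([uv[0],uv[1],1.])); return -Rm.T@t,d
def onz(n,uv,z):
    o,d=ray(n,uv); return (o+d*(z-o[2])/d[2]).round(4)
def tri(a,b):
    (o1,d1),(o2,d2)=ray("top",a),ray("scene",b)
    A=np.stack([d1,-d2],1); s=np.linalg.lstsq(A,o2-o1,rcond=None)[0]
    p,q=o1+s[0]*d1,o2+s[1]*d2; return ((p+q)/2).round(4),np.linalg.norm(p-q).round(4)
def big(m):
    c=max(cv2.findContours(m.astype(np.uint8),cv2.RETR_EXTERNAL,cv2.CHAIN_APPROX_NONE)[0],key=cv2.contourArea); return c
E
python3 - <<'E'
from h import *
t=cv2.imread("pics/top0.png"); s=cv2.imread("pics/scene0.png")
def sub(m,x0,y0,x1,y1):
    k=np.zeros(m.shape,bool); k[y0:y1,x0:x1]=1; return m&k
hsv=cv2.cvtColor(t,cv2.COLOR_BGR2HSV)
red=((hsv[...,0]<6)|(hsv[...,0]>174))&(hsv[...,1]>180)&(hsv[...,2]>150)
c=big(sub(red,375,150,470,225)); r=cv2.minAreaRect(c); print("bus top",r)
b=cv2.boxPoints(r)
for p in b: print(onz("top",p,.092))
w=(hsv[...,1]<60)&(hsv[...,2]>120)
c=big(sub(w,305,245,360,295)); e=cv2.minEnclosingCircle(c); print("doll base",e,onz("top",e[0],.005))
hs=cv2.cvtColor(s,cv2.COLOR_BGR2HSV)
for nm,H,n,boxs in (("hair",hsv,"top",(310,250,355,290)),("hair",hs,"scene",(290,195,325,225))):
    m=(H[...,1]>100)&(H[...,2]<130)&(H[...,0]<15)
    c=big(sub(m,*boxs)); e=cv2.minEnclosingCircle(c); print(nm,n,e,onz(n,e[0],.09))
crop=cv2.resize(t[130:330,205:475],None,fx=2.95,fy=2.95,interpolation=cv2.INTER_CUBIC); cv2.imwrite("pics/crop1.png",crop); print(crop.shape)
E
```

```text
bus top ((425.28985595703125, 183.3473663330078), (18.69183921813965, 64.6564712524414), 86.18592071533203)
[ 0.6374 -0.099   0.092 ]
[ 0.6485 -0.2412  0.092 ]
[ 0.6067 -0.2431  0.092 ]
[ 0.5957 -0.1014  0.092 ]
doll base ((331.0347595214844, 270.63128662109375), 15.665579795837402) [0.4322 0.0323 0.005 ]
hair top ((332.5616149902344, 268.41943359375), 10.7010498046875) [0.433  0.0313 0.09  ]
hair scene ((307.373779296875, 210.3543701171875), 8.78188705444336) [0.4353 0.0314 0.09  ]
(590, 796, 3)
```

View pics/crop1.png

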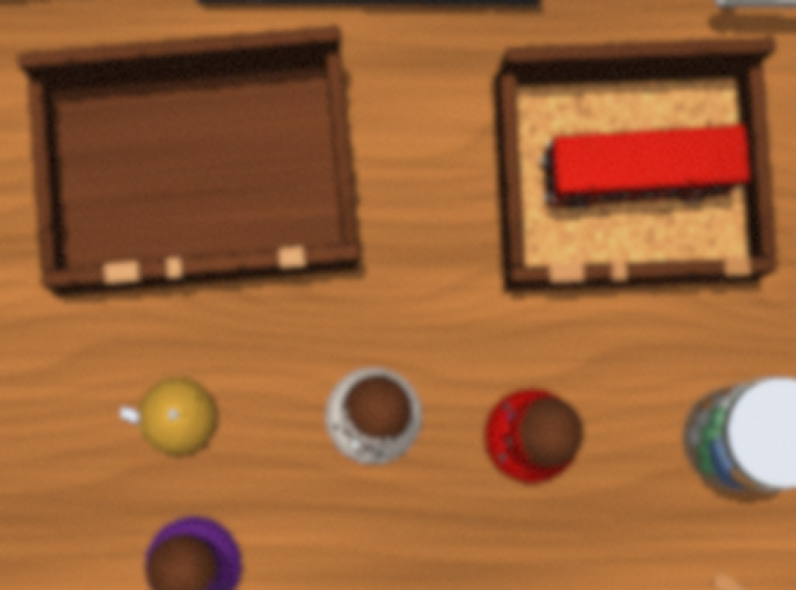

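Crop: the white shoulder head is at crop (372,415), so my choice is confirmed. Next I measure the bays and bystanders.

```bash
python3 - <<'E'
from h import *
k=796/270
f=lambda x,y:(x/k+205,y/k+130)
for nm,w,pts in(("padded",.204,[(506,284,.062),(774,272,.062),(501,53,.095),(774,40,.095)]),("plain",.244,[(45,284,.062),(360,262,.062),(20,55,.095),(340,30,.095)])):
    P=[onz("top",f(x,y),z) for x,y,z in pts]; print(nm,*P)
    fl,fr,bl,br=[p[:2] for p in P]
    print(" widths",np.linalg.norm(fl-fr),np.linalg.norm(bl-br),w,"depth",np.linalg.norm(fl-bl),np.linalg.norm(fr-br),.174,
      "centre",(fl+fr+bl+br)/4,"yaw of +y side",[np.degrees(np.arctan2(*(a-b)))for a,b in((fl,fr),(bl,br))],"tilt",[np.degrees(np.arctan2((a-b)[1],(a-b)[0]))for a,b in((bl,fl),(br,fr))])
for nm,p,z in(("flask",(541,203),.19),("canister",(470,277),.128),("bell",(264,271),.04),("reddoll",(390,276),.09)): print(nm,onz("top",p,z))
# cross check heights: plain bay front rim corners in both views
print(tri(f(45,284),(404,326)) , )
for p in((170,262),(264,240),(302,262),(402,262)): print(p,onz("scene",p,.062))
E
```

```text
padded [ 0.5298 -0.0676  0.062 ] [ 0.5411 -0.2713  0.062 ] [ 0.6998 -0.0603  0.095 ] [ 0.7119 -0.265   0.095 ]
 widths 0.20401318584836617 0.20505730906261305 0.204 depth 0.17015666310785474 0.17091614903220814 0.174 centre [ 0.62065 -0.16605] yaw of +y side [np.float64(-3.1751566013303356), np.float64(-3.382868389073232)] tilt [np.float64(2.458837601382585), np.float64(2.112411270229091)]
plain [0.5262 0.2827 0.062 ] [0.5455 0.0435 0.062 ] [0.6946 0.3002 0.095 ] [0.7163 0.0605 0.095 ]
 widths 0.23997735309816218 0.24068024430767063 0.244 depth 0.1693068516038261 0.17164393376988313 0.174 centre [0.62065  0.171725] yaw of +y side [np.float64(-4.612952373393291), np.float64(-5.172876177968562)] tilt [np.float64(5.932838361262043), np.float64(5.684021183688468)]
flask [ 0.5619 -0.3784  0.19  ]
canister [ 0.4162 -0.2535  0.128 ]
bell [0.4282 0.185  0.04  ]
reddoll [ 0.418  -0.0928  0.09  ]
(array([ 0.5701,  0.3457, -0.257 ]), np.float64(0.0045))
(170, 262) [ 0.6293 -0.2889  0.062 ]
(264, 240) [ 0.5266 -0.0674  0.062 ]
(302, 262) [0.5738 0.0416 0.062 ]
(402, 262) [0.532  0.2905 0.062 ]
```

```bash
Z='[0,0,-1]'; python3 -m handwheel '{"dp":[[0,0,-0.5],[0,0,-0.5],[0,0,-0.5],[0,0,-0.5],[0,0,0],[0,0,0],[0,0,0],[0,0,0],[0,0,0],[0,0,0]],"delta_rot":[[0,0,-1],[0,0,-1],[0,0,-1],[0,0,-1],[0,0,-1],[0,0,-1],[0,0,-1],[0,0,-1],[0,0,-1],[0,0,-1]]}'; python3 -m handwheel '{"dp":[[0,0,0],[0,0,0],[0,0,0],[0,0,0],[0,0,0],[0,0,0],[0,0,0],[0,0,0],[0,0,0],[0,0,0]],"delta_rot":[[0,0,-1],[0,0,-1],[0,0,-1],[0,0,-1],[0,0,-1],[0,0,-1],[0,0,-1],[0,0,-1],[0,0,-1],[0,0,-0.3]]}'
```

```text
clock: 1.1
tcp_pos: [0.1686, -0.5494, 0.2549]
ee_rot: [-3.141, -0.001, 0.999]
ft_force: [-0.3, -0.5, 0.3]
finger_gap: 0.0941
grasp_force: 0.0
clock: 2.1
tcp_pos: [0.1687, -0.5494, 0.255]
ee_rot: [-3.142, -0.001, 1.646]
ft_force: [0.1, -0.1, 0.0]
finger_gap: 0.094
grasp_force: 0.0
```

```bash
python3 -m handwheel '{"dp":[[0.57,0.8,0],[0.57,0.8,0],[0.57,0.8,0],[0.57,0.8,0],[0.57,0.8,0],[0.57,0.8,0],[0.57,0.8,0],[0.57,0.8,0],[0.57,0.8,0],[0.57,0.8,0],[0.57,0.8,0],[0.57,0.8,0]],"delta_rot":[[0,0,0],[0,0,0],[0,0,0],[0,0,0],[0,0,0],[0,0,0],[0,0,0],[0,0,0],[0,0,0],[0,0,0],[0,0,0],[0,0,0]]}' -0.7 30; python3 -m handwheel '{"dp":[[0.57,0.8,0],[0.57,0.8,0],[0.57,0.8,0],[0.57,0.8,0],[0.57,0.8,0],[0.57,0.8,0],[0.57,0.8,0],[0.57,0.8,0],[0.57,0.8,0],[0.57,0.8,0],[0.57,0.8,0],[0.57,0.8,0]],"delta_rot":[[0,0,0],[0,0,0],[0,0,0],[0,0,0],[0,0,0],[0,0,0],[0,0,0],[0,0,0],[0,0,0],[0,0,0],[0,0,0],[0,0,0]]}'; cat >> h.py <<'E'
def wray(uv,c):
    K=c["camera_matrix"]; Rm=cv2.Rodrigues(c["rvec"])[0]
    v=(np.array(uv,float)-K[:2,2]); r=np.hypot(*v); th=r/K[0,0]
    d=np.r_[np.sin(th)*v/max(r,1e-9),np.cos(th)]; return -Rm.T@c["tvec"],Rm.T@d
def wonz(uv,z,c):
    o,d=wray(uv,c); return (o+d*(z-o[2])/d[2]).round(4)
E
python3 - <<'E'
from h import *
c=bot.calibration("wrist"); im=bot.read_camera("wrist"); cv2.imwrite("pics/w1.png",im)
hsv=cv2.cvtColor(im,cv2.COLOR_BGR2HSV)
red=((hsv[...,0]<6)|(hsv[...,0]>174))&(hsv[...,1]>180)&(hsv[...,2]>100)
print(c["camera_matrix"],-cv2.Rodrigues(c["rvec"])[0].T@c["tvec"])
r=cv2.minAreaRect(big(red)); print(r)
for p in cv2.boxPoints(r): print(wonz(p,.092,c))
E
```

```text
clock: 3.3
tcp_pos: [0.3959, -0.3605, 0.2552]
ee_rot: [-3.141, -0.0, 1.644]
ft_force: [-0.2, -0.5, 0.3]
finger_gap: 0.0799
grasp_force: 0.0
clock: 4.5
tcp_pos: [0.6225, -0.1722, 0.2551]
ee_rot: [-3.141, -0.0, 1.644]
ft_force: [0.4, 0.1, 0.6]
finger_gap: 0.0799
grasp_force: 0.0
[[371.64829954   0.         321.69373078]
 [  0.         371.64829954 237.70680351]
 [  0.           0.           1.        ]] [ 0.61665977 -0.09457449  0.43539519]
((324.0, 216.0), (146.0, 46.0), 90.0)
[ 0.5981 -0.1002  0.092 ]
[ 0.6401 -0.097   0.092 ]
[ 0.6528 -0.2398  0.092 ]
[ 0.6068 -0.2431  0.092 ]
```

View pics/w1.png

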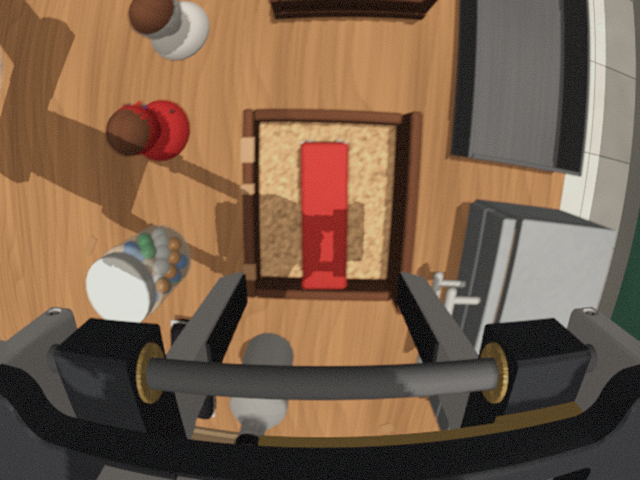

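The wrist view shows the bus at (324,216), parallel to the fingers, with its centre at (0.6245,-0.170). I descend and grip.

```bash
python3 -m handwheel '{"dp":[[0.08,0.08,0.8],[0,0,1],[0,0,1],[0,0,1],[0,0,1],[0,0,1],[0,0,0.8],[0,0,0.6],[0,0,0.5],[0,0,0.3],[0,0,0]],"delta_rot":[[0,0,0],[0,0,0],[0,0,0],[0,0,0],[0,0,0],[0,0,0],[0,0,0],[0,0,0],[0,0,0],[0,0,0],[0,0,0]]}'; python3 -m handwheel '{"dp":[[0,0,0],[0,0,0],[0,0,0],[0,0,0],[0,0,0],[0,0,0],[0,0,0],[0,0,0]],"delta_rot":[[0,0,0],[0,0,0],[0,0,0],[0,0,0],[0,0,0],[0,0,0],[0,0,0],[0,0,0]]}' 1 25;
```

```text
clock: 5.65
tcp_pos: [0.6231, -0.1707, 0.0544]
ee_rot: [-3.14, -0.001, 1.645]
ft_force: [0.4, 0.2, -0.1]
finger_gap: 0.0801
grasp_force: 0.0
clock: 6.45
tcp_pos: [0.6238, -0.1709, 0.0558]
ee_rot: [3.141, 0.0, 1.645]
ft_force: [-1.1, 0.2, 3.2]
finger_gap: 0.0446
grasp_force: 25.0
```

```bash
python3 -m handwheel '{"dp":[[0,0,-0.2],[0,0,-0.4],[0,0,-0.7],[0,0,-0.9],[0,0,-0.9],[0,0,-0.9],[0,0,-0.9],[0,0,-0.5]],"delta_rot":[[0,0,0],[0,0,0],[0,0,0],[0,0,0],[0,0,0],[0,0,0],[0,0,0],[0,0,0]]}'; python3 -m handwheel '{"dp":[[0.3,0.05,0],[0.6,0.05,0],[0.8,0.05,0],[0.8,0.05,0],[0.8,0.05,0],[0.8,0.05,0],[0.8,0.05,0],[0.8,0.05,0],[0.8,0.05,0],[0.8,0.05,0]],"delta_rot":[[0,0,0],[0,0,0],[0,0,0],[0,0,0],[0,0,0],[0,0,0],[0,0,0],[0,0,0],[0,0,0],[0,0,0]]}';python3 -m handwheel '{"dp":[[0.8,0.05,0],[0.8,0.05,0],[0.8,0.05,0],[0.8,0.05,0],[0.8,0.05,0],[0.8,0.05,0],[0.8,0.05,0],[0.5,0.05,0],[0.3,0,0],[0,0,0]],"delta_rot":[[0,0,0],[0,0,0],[0,0,0],[0,0,0],[0,0,0],[0,0,0],[0,0,0],[0,0,0],[0,0,-0.25],[0,0,0]]}'; python3 - <<'E'
from h import *
c=bot.calibration("wrist"); im=bot.read_camera("wrist"); cv2.imwrite("pics/w2.png",im)
E
```

```text
clock: 7.25
tcp_pos: [0.6246, -0.1711, 0.1928]
ee_rot: [3.139, 0.001, 1.645]
ft_force: [0.2, -0.7, -3.1]
finger_gap: 0.0451
grasp_force: 25.0
clock: 8.25
tcp_pos: [0.6213, 0.0151, 0.189]
ee_rot: [-3.139, -0.001, 1.647]
ft_force: [-1.1, 0.5, -3.1]
finger_gap: 0.0449
grasp_force: 25.0
clock: 9.25
tcp_pos: [0.62, 0.1736, 0.1898]
ee_rot: [-3.14, 0.0, 1.665]
ft_force: [0.3, -0.0, -1.5]
finger_gap: 0.0448
grasp_force: 25.0
```

View pics/w2.png

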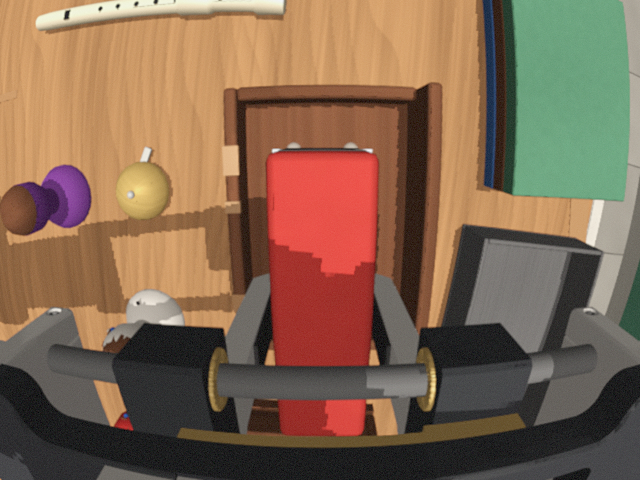

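The bus is held level and centred over the plain bay at (322,290). Lowering it, gently at the end.

```bash
python3 -m handwheel '{"dp":[[0,0,0.5],[0,0,1],[0,0,1],[0,0,1],[0,0,0.8],[0,0,0.5],[0,0,0.2],[0,0,0.15],[0,0,0.1],[0,0,0.07],[0,0,0]],"delta_rot":[[0,0,0],[0,0,0],[0,0,0],[0,0,0],[0,0,0],[0,0,0],[0,0,0],[0,0,0],[0,0,0],[0,0,0],[0,0,0]]}'
```

```text
clock: 10.4
tcp_pos: [0.6211, 0.1724, 0.0579]
ee_rot: [3.141, 0.0, 1.663]
ft_force: [0.3, 0.9, -3.6]
finger_gap: 0.0448
grasp_force: 25.0
```

```bash
python3 -m handwheel '{"dp":[[0,0,0.05],[0,0,0.05],[0,0,0]],"delta_rot":[[0,0,0],[0,0,0],[0,0,0]]}'
```

```text
clock: 10.7
tcp_pos: [0.6212, 0.1725, 0.0559]
ee_rot: [3.14, 0.0, 1.663]
ft_force: [-1.8, -0.5, 2.0]
finger_gap: 0.0451
grasp_force: 25.0
```

```bash
python3 -m handwheel '{"dp":[[0,0,0],[0,0,0],[0,0,0],[0,0,0],[0,0,-0.2],[0,0,-0.5],[0,0,-1],[0,0,-1],[0,0,-1],[0,0,-1],[0,0,-1],[0,0,-1]],"delta_rot":[[0,0,0],[0,0,0],[0,0,0],[0,0,0],[0,0,0],[0,0,0],[0,0,0],[0,0,0],[0,0,0],[0,0,0],[0,0,0],[0,0,0]]}' -0.6; python3 -m handwheel '{"dp":[[0,0,-1],[-0.49,-0.8,0],[-0.49,-0.8,0],[-0.49,-0.8,0],[-0.49,-0.8,0],[-0.49,-0.8,0],[-0.49,-0.8,0],[-0.49,-0.8,0],[-0.49,-0.8,0],[-0.49,-0.8,0],[-0.49,-0.8,0],[0,0,0]],"delta_rot":[[0,0,0],[0,0,0],[0,0,0],[0,0,0],[0,0,0],[0,0,0],[0,0,0],[0,0,0],[0,0,0],[0,0,0],[0,0,0],[0,0,0]]}' -1; python3 - <<'E'
from h import *
c=bot.calibration("wrist"); im=bot.read_camera("wrist"); t=bot.read_camera("top"); s=bot.read_camera("scene"); cv2.imwrite("pics/t3.png",t); cv2.imwrite("pics/s3.png",s)
v=np.zeros((480,800,3),np.uint8); v[:,:640]=im; v[:,640:]=cv2.resize(s[240:340,290:410][:,20:],(160,160))[:1].repeat(480,0)*0
v[:200,640:]=cv2.resize(s[245:340,300:376],(160,200)); v[220:420,640:]=cv2.resize(s[245:340,335:411],(160,200))
cv2.imwrite("pics/w3.png",v)
E
```

```text
clock: 11.9
tcp_pos: [0.6208, 0.1724, 0.2249]
ee_rot: [3.14, -0.0, 1.663]
ft_force: [-0.7, 0.4, -0.0]
finger_gap: 0.0753
grasp_force: 0.0
clock: 13.1
tcp_pos: [0.4309, 0.0311, 0.2487]
ee_rot: [3.141, 0.001, 1.661]
ft_force: [-0.0, 0.0, -1.0]
finger_gap: 0.0942
grasp_force: 0.0
```

View pics/w3.png

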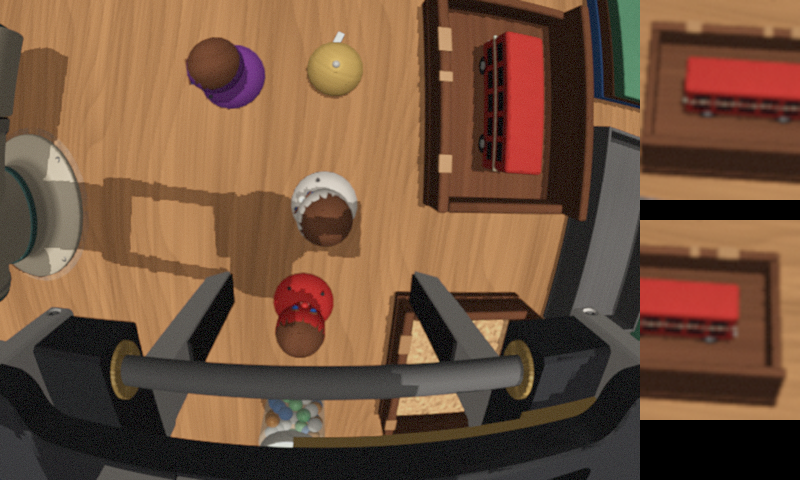

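The bus stands on its wheels in the plain bay. The white doll is at (324,205) with its hair at (326,219). I refine its position.

```bash
python3 - <<'E'
from h import *
c=bot.calibration("wrist"); im=cv2.imread("pics/w3.png")[:,:640]
H=cv2.cvtColor(im,cv2.COLOR_BGR2HSV)
k=np.zeros(H.shape[:2],bool);k[160:255,280:370]=1
m=((H[...,1]<60)&(H[...,2]>90))&k
hair=(H[...,2]<105)&(H[...,1]>80)&k
e1=cv2.minEnclosingCircle(big(m)); print(e1,wonz(e1[0],.006,c))
e=cv2.minEnclosingCircle(big(hair)); print(e,wonz(e[0],.088,c)); print(wonz((324,204),.01,c),wonz((326.5,219),.088,c))
E
```

```text
((322.6669616699219, 204.61343383789062), 33.982872009277344) [0.4354 0.0341 0.006 ]
((325.5922546386719, 221.0010528564453), 27.48080825805664) [0.4378 0.0335 0.088 ]
[0.4368 0.0357 0.01  ] [0.4384 0.0354 0.088 ]
```

```bash
python3 -m handwheel '{"dp":[[0.07,0.17,0],[0,0,0.8],[0,0,1],[0,0,1],[0,0,1],[0,0,1],[0,0,1],[0,0,0.8],[0,0,0.6],[0,0,0.4],[0,0,0.1],[0,0,0]],"delta_rot":[[0,0,0],[0,0,0],[0,0,0],[0,0,0],[0,0,0],[0,0,0],[0,0,0],[0,0,0],[0,0,0],[0,0,0],[0,0,0],[0,0,0]]}' -1 10; python3 -m handwheel '{"dp":[[0,0,0],[0,0,0],[0,0,0],[0,0,0]],"delta_rot":[[0,0,0],[0,0,0],[0,0,0],[0,0,0]]}' -0.3; python3 - <<'E'
from h import *
im=bot.read_camera("wrist"); cv2.imwrite("pics/w4.png",im)
E
```

```text
clock: 14.45
tcp_pos: [0.4374, 0.0344, 0.0548]
ee_rot: [-3.141, -0.0, 1.663]
ft_force: [-0.1, -0.5, -0.2]
finger_gap: 0.094
grasp_force: 0.0
clock: 14.85
tcp_pos: [0.4372, 0.0341, 0.0554]
ee_rot: [3.141, 0.0, 1.663]
ft_force: [-0.1, -0.2, 0.3]
finger_gap: 0.0654
grasp_force: 0.0
```

View pics/w4.png

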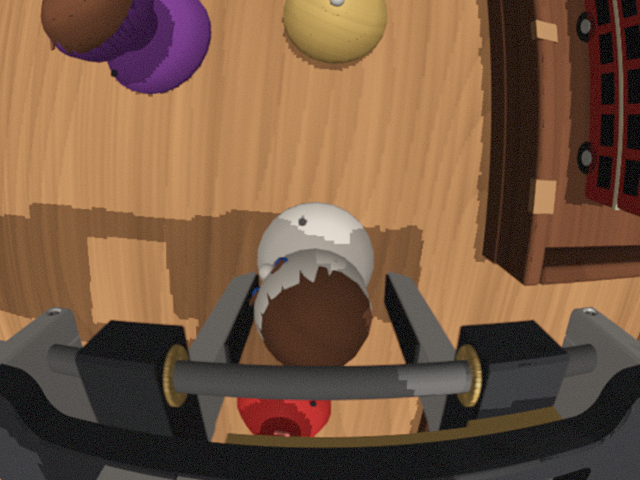

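The head at (313,310) sits about 3.5 mm left of the finger midline (321). I centre on it and close softly.

```bash
python3 -m handwheel '{"dp":[[0,-0.14,0],[0,0,0]],"delta_rot":[[0,0,0],[0,0,0]]}'; python3 -m handwheel '{"dp":[[0,0,0],[0,0,0],[0,0,0],[0,0,0],[0,0,0]],"delta_rot":[[0,0,0],[0,0,0],[0,0,0],[0,0,0],[0,0,0]]}' 1 10;  python3 -m handwheel '{"dp":[[0,0,0],[0,0,0]],"delta_rot":[[0,0,0],[0,0,0]]}' 1 18
```

```text
clock: 15.1
tcp_pos: [0.4327, 0.0338, 0.0549]
ee_rot: [-3.141, 0.0, 1.663]
ft_force: [0.4, -0.1, -0.4]
finger_gap: 0.061
grasp_force: 0.0
clock: 15.6
tcp_pos: [0.4334, 0.0338, 0.055]
ee_rot: [-3.141, 0.0, 1.663]
ft_force: [-0.6, -1.0, 1.0]
finger_gap: 0.0534
grasp_force: 10.0
clock: 15.8
tcp_pos: [0.4334, 0.0338, 0.055]
ee_rot: [-3.141, 0.0, 1.663]
ft_force: [0.2, -0.6, 1.7]
finger_gap: 0.0533
grasp_force: 18.0
```

```bash
python3 -m handwheel '{"dp":[[0,0,-0.1],[0,0,-0.2],[0,0,-0.5],[0,0,-0.8],[0,0,-0.8],[0,0,-0.8],[0,0,-0.8],[0,0,-0.8],[0,0,-0.5],[0,0,-0.3],[0,0,0]],"delta_rot":[[0,0,0],[0,0,0],[0,0,0],[0,0,0],[0,0,0],[0,0,0],[0,0,0],[0,0,0],[0,0,0],[0,0,0],[0,0,0]]}'; python3 -m handwheel '{"dp":[[-0.2,0.16,0],[-0.4,0.33,0],[-0.7,0.55,0],[-0.7,0.55,0],[-0.7,0.55,0],[-0.7,0.55,0],[-0.7,0.55,0],[-0.7,0.55,0],[-0.7,0.55,0],[-0.7,0.55,0],[-0.7,0.55,0]],"delta_rot":[[0,0,0],[0,0,0],[0,0,0],[0,0,0],[0,0,0],[0,0,0],[0,0,0],[0,0,0],[0,0,0],[0,0,0],[0,0,0]]}';python3 -m handwheel '{"dp":[[-0.7,0.55,0],[-0.6,0.44,0],[-0.35,0.27,0],[-0.15,0.1,0],[0,0,0],[0,0,0],[0,0,0]],"delta_rot":[[0,0,0],[0,0,0],[0,0,0],[0,0,0],[0,0,0],[0,0,0],[0,0,0]]}'; python3 - <<'E'
from h import *
im=bot.read_camera("wrist");s=bot.read_camera("scene")
v=np.zeros((480,800,3),np.uint8); v[:,:640]=im
v[:280,640:]=cv2.resize(s[190:330,170:250],(160,280))
cv2.imwrite("pics/w5.png",v)
E
```

```text
clock: 16.9
tcp_pos: [0.4341, 0.0338, 0.1959]
ee_rot: [3.139, 0.0, 1.663]
ft_force: [1.2, 0.5, -1.4]
finger_gap: 0.0533
grasp_force: 18.0
clock: 18.0
tcp_pos: [0.5858, -0.1276, 0.1938]
ee_rot: [-3.14, -0.0, 1.662]
ft_force: [-0.3, -1.2, -1.7]
finger_gap: 0.053
grasp_force: 18.0
clock: 18.7
tcp_pos: [0.6222, -0.1665, 0.1952]
ee_rot: [-3.141, -0.0, 1.663]
ft_force: [0.1, -0.6, -1.4]
finger_gap: 0.0533
grasp_force: 18.0
```

View pics/w5.png

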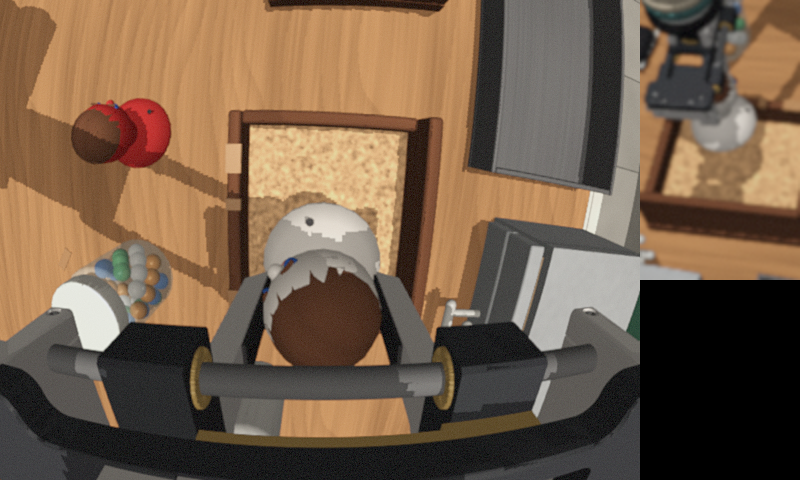

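The doll hangs upright over the cork at (322,290). Lowering it slowly.

```bash
python3 -m handwheel '{"dp":[[0,0,0.4],[0,0,0.8],[0,0,0.8],[0,0,0.8],[0,0,0.7],[0,0,0.5],[0,0,0.3],[0,0,0.15],[0,0,0.1],[0,0,0.05],[0,0,0],[0,0,0]],"delta_rot":[[0,0,0],[0,0,0],[0,0,0],[0,0,0],[0,0,0],[0,0,0],[0,0,0],[0,0,0],[0,0,0],[0,0,0],[0,0,0],[0,0,0]]}'; python3 -m handwheel '{"dp":[[0,0,0.04],[0,0,0]],"delta_rot":[[0,0,0],[0,0,0]]}'
```

```text
clock: 20.0
tcp_pos: [0.623, -0.1673, 0.0805]
ee_rot: [3.141, 0.001, 1.663]
ft_force: [0.7, -0.2, -1.8]
finger_gap: 0.0533
grasp_force: 18.0
clock: 20.2
tcp_pos: [0.6227, -0.1672, 0.0791]
ee_rot: [3.141, 0.0, 1.663]
ft_force: [-0.4, -0.5, -1.6]
finger_gap: 0.0535
grasp_force: 18.0
```

```bash
for i in 1 2; do python3 -m handwheel '{"dp":[[0,0,0.03],[0,0,0.03],[0,0,0],[0,0,0]],"delta_rot":[[0,0,0],[0,0,0],[0,0,0],[0,0,0]]}'|grep -E 'tcp|ft'; done; python3 -m handwheel '{"dp":[[0,0,0.03],[0,0,0],[0,0,0]],"delta_rot":[[0,0,0],[0,0,0],[0,0,0]]}'
```

```text
tcp_pos: [0.6226, -0.1671, 0.0774]
ft_force: [0.0, -0.2, -1.4]
tcp_pos: [0.6227, -0.1671, 0.0759]
ft_force: [0.8, 0.3, -1.5]
clock: 21.3
tcp_pos: [0.6227, -0.1671, 0.0752]
ee_rot: [-3.142, 0.0, 1.663]
ft_force: [-0.2, 0.6, -1.4]
finger_gap: 0.0534
grasp_force: 18.0
```

```bash
python3 -m handwheel '{"dp":[[0,0,0.03],[0,0,0],[0,0,0]],"delta_rot":[[0,0,0],[0,0,0],[0,0,0]]}'|grep -E 'tcp|ft'; python3 -m handwheel '{"dp":[[0,0,0.03],[0,0,0],[0,0,0]],"delta_rot":[[0,0,0],[0,0,0],[0,0,0]]}'|grep -E 'tcp|ft'
```

```text
tcp_pos: [0.6228, -0.1672, 0.075]
ft_force: [-2.0, 0.5, 1.6]
tcp_pos: [0.6227, -0.1672, 0.075]
ft_force: [-2.5, 1.9, 6.5]
```

```bash
python3 -m handwheel '{"dp":[[0,0,-0.03],[0,0,0]],"delta_rot":[[0,0,0],[0,0,0]]}' - 5|grep -E 'tcp|ft'; python3 -m handwheel '{"dp":[[0,0,0],[0,0,0],[0,0,0],[0,0,0],[0,0,0]],"delta_rot":[[0,0,0],[0,0,0],[0,0,0],[0,0,0],[0,0,0]]}' -0.6; python3 -m handwheel '{"dp":[[0,0,-0.2],[0,0,-0.4],[0,0,-0.8],[0,0,-1],[0,0,-1],[0,0,-1],[0,0,-1],[0,0,-0.8],[0,0,0],[0,0,0]],"delta_rot":[[0,0,0],[0,0,0],[0,0,0],[0,0,0],[0,0,0],[0,0,0],[0,0,0],[0,0,0],[0,0,0],[0,0,0]]}'; python3 - <<'E'
from h import *
im=bot.read_camera("wrist");s=bot.read_camera("scene")
v=np.zeros((480,800,3),np.uint8); v[:300,:400]=cv2.resize(im,(400,300))
v[:300,400:]=cv2.resize(s[160:340,160:400],(400,300))
cv2.imwrite("pics/w6.png",v[:300])
E
```

```text
tcp_pos: [0.6228, -0.1673, 0.0748]
ft_force: [-1.4, 0.4, 3.5]
clock: 22.6
tcp_pos: [0.6227, -0.1671, 0.0742]
ee_rot: [-3.141, -0.0, 1.663]
ft_force: [-0.3, 1.4, 0.5]
finger_gap: 0.0751
grasp_force: 0.0
clock: 23.6
tcp_pos: [0.6226, -0.1671, 0.2299]
ee_rot: [3.141, 0.001, 1.663]
ft_force: [0.4, 0.4, -0.7]
finger_gap: 0.0752
grasp_force: 0.0
```

View pics/w6.png

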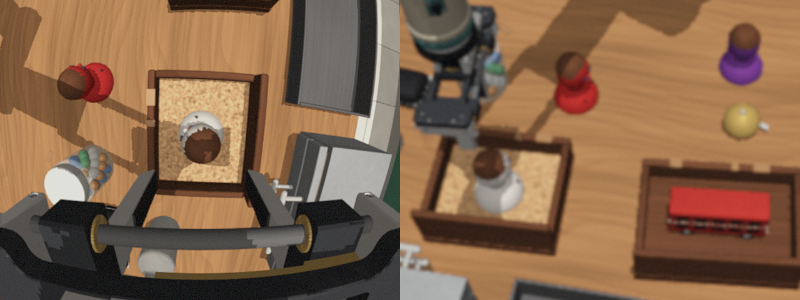

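The doll stands upright on the cork at right-panel (497,185), and the bus stands on its wheels in the plain bay at (718,212). The gripper is clear of both.

```bash
python3 -c "
from workcell import bot
print(bot.job_done())"
```

```text
the job is handed in; nothing more can be done
None
```

The bus stands on its wheels in the plain bay and the porcelain doll head stands upright on the cork in the padded bay; both are released and the job was handed in at about 24 s of the 64 s limit.

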